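# Re-hang a loaded tool caddy on the empty notched rack

## Robot

A 6-joint arm with a two-finger parallel gripper is mounted at the origin on a cart in front of the work surface, level with it; the furniture and walls round the work are solid. World frame = base frame: x ahead of the robot, y to its left, z up, the work surface at z = 0. Lengths are in m, angles in rad, forces in N, time in s.
With the tool pointing down it reaches from about 0.4 to 0.825 m from the base axis. Payload 7 kg.
Tool frame: the origin (TCP) lies at the very end of the fingers, on their centre line; the grasp point (between the pads) lies 19 mm behind it; z points along the fingers, y is the line along which they close (so a half turn about z gives the same grasp; the last joint's range is limited). The gripper opens to 85 mm and grips with 20 to 120 N. Pads are 22 mm wide; open, the fingers measure 114 mm over their backs; the gripper's body (76 mm by 85 mm) begins 54 mm behind the grasp point. The pads swing forward as they close: fully open they stand 13 mm farther back than shut.
Start: joints at [-0.969, 0.359, 0.012, 0, -1.224, -0.288], TCP at [0.208, -0.642, 0.231] pointing down, gripper open.
Joint ranges: [-3.07, 3.07], [-1.43, 2.12], [-1.02, 1.25], [-3.03, 1.67], [-3.05, -0], [-3.03, 3.03]. Speed limits (rad/s): [2.39, 2.39, 3.01, 3.14, 3.14, 3.14].

## Interface

Orientations are given as a unit quaternion [w, x, y, z].
In Python, from workcell import get_obs, read_camera, finish_job, regions_of, pinpoint gives the robot as it stands.
- The arm moves only by the tool jog_arm, never from a script. Its argument "moves" is a list that holds one entry, the list of rows, each a list of 5 numbers: the shift along the world's x, y, z in cm, then the turn about the world's z in rad, then the closure, from -1 (fully open) to 1 (shut), so that 0 is half open. A call has exactly 10 rows; each row is the pose to reach, as a shift and turn from the pose commanded when the call began; what a row does not reach only later rows make up. A row lasts 1/8 s, in which the tool goes at most 62.5 mm and 10.7 degrees, less where a joint would pass 70% of its speed; a pose out of reach is approached as far as the arm can. A call with a gripper value outside its range is refused whole. The fingers move at their own pace and stop on an object; "force" is the grip in N (left out, the last holds). Time passes only in rows, so rows that repeat a pose let the fingers close, or fill a call up. It gives the time, the measured TCP pose, the force, the opening and the grip force at its end, in the units of the state.
- get_obs(): the state, without advancing time (a new reading comes with each control period).
- read_camera(name): name is "side" or "top"; returns a dict with "pixels" (400x640x3 uint8, blue, green, red), "camera_matrix" (3x3 intrinsics, pixels), "R" (3x3) and "t" (3): a world point X has camera coordinates R X + t. Camera axes: x right, y down, z forward; pixel columns grow to the right and rows downward; lengths in m; the calibration is good to about 2 mm. A picture is of the moment at which its call begins. There is no depth.
- finish_job(): hands the job in; it is judged then, once.
Trained networks look in a picture, given as the dict that the camera call returned (one of the last four; its "shot" number tells which), for a name from the list of things; names that differ only in an ending like _2 or _b are one class to them, and where a whole thing is asked for, a point or a joint stands for the part that bears it (a point fixed in the world has none). Each returns a list of dicts, best first, with "score" (0 to 1); they miss things now and then, are a little off and sometimes report something else, mostly with a low value. They report only what shows in the picture. A call takes as long as a camera call.
- regions_of(picture, target): "region" (400x640 bool, what is visible of it) and "uv" ([column, row] in pixels, amid what is visible of it).
- pinpoint(picture, target): "uv" ([column, row] in pixels: a listed point, or the origin of a listed thing).
The state is a dict: "time": time; "joint_pos": joint angles; "qvel": joint speeds; "joint_efforts": joint torques, N m; "ee_pos": TCP position; "tool_rot": TCP orientation; "force": force on the tool from outside, world axes, zero at the start; "ft_torque": the same for the moment, N m; "grip_width": opening from 0.0 (shut) to 1.0 (fully open); "finger_force": force on a finger pad.
Only numpy, scipy, OpenCV 4.12 (cv2) and the standard library are available. Lean on these libraries where they do the work, as an engineer would, in place of code of your own. Each camera call takes 0.05 s, during which the arm holds its last target. There are 200 camera calls.

## Task

Lift the loaded tool caddy off the rack it hangs on, carry it level to the empty rack without setting it down on the way, and hook it over that rack's bar. Feel your way gently along the bar, without forcing, until both hook plates drop fully home in its two notches, then let go. The ink bottle and the wax tin stay standing in the tray, and the jar, the print block and the scraper on the table are left where they are.

Things in the scene. Friction and masses are not known exactly. Their poses are not given: they have to be found in the camera images.
- caddy_grip (a point): Centre of the caddy's wooden handle bar, 14 mm thick (x), 156 long (y), 26 high (z), free all round, to be gripped from above across its thickness. Axes: x across the handle, y along it, z up. The tray below, grey, two pockets, 72 (x) by 156 (y) by 40 mm high, has its underside 180 mm under this point. Loaded it weighs 0.43 to 0.6 kg and balances under the handle.
- caddy_hooks (a point): On the caddy 45 mm under caddy_grip, same axes, midway between its 2 steel hook plates (4 mm thick, at y=+80 and -80), level with their flat hook roofs. Each plate is a C open to +x: column at x=-27 to -13 mm (robot's side), arm over the bar, and at its end a lip (x=+9 to +17) reaching 9 mm below the roof. Comes off a bar by going up, then -x; goes on by +x with lips over the bar, then down.
- rack_a: Rack with the caddy at the start, fixed. Wooden base 100 (x) by 300 by 34 mm; slotted uprights 227 high at y=+-135; between them a level aluminium bar along y, 12 wide, z=174 to 194 mm. Its top edge has two square notches at y=+80 and -80, 9 wide (y), 9 deep (floor at z=185), holding the hook plates. Origin: centre of the base's underside; x away from the robot, y along the bar, z up.
- rack_b: The empty rack, fixed; same build and axes as rack_a (on both, bar ends, clamps and rear knobs reach to y=+-180, x=-13 to +31). Its bar was clamped by hand in the slotted uprights: against rack_a's figures may sit up to 3 mm higher or lower and up to 12 mm to either side along y, not measured. Rubber-lined clamps: the bar yields 1 mm per 8 N of push down. More than 20 N would be forcing it.
- rack_b_bar (a point): Nominal midpoint between the empty rack's two notches, at notch-floor height: fixed to the rack, 185 mm over its origin, same axes. The real bar may be off from it by 3 mm in z and 12 mm in y. With the plates home in the notches caddy_hooks is level with this point within 4.2 mm; with plates still standing on the bar's top edge it is at least 4.8 mm above.
- ink_bottle: Brown stoneware ink bottle with cork, 49 mm diameter, 80 mm high, standing loose in the tray's +y pocket (tray floor 3 mm thick); origin at the centre of its underside, z up.
- wax_tin: Round dark green wax tin, 62 mm diameter, 46 mm high, standing loose in the tray's -y pocket; origin at the centre of its underside, z up.
- jar: Bystander: glass jar with green lid, 69 mm diameter, 84 mm high, on the table between the racks; origin at the centre of its underside.
- print_block: Bystander: wooden printing block with a relief, 55 by 75 by 27 mm, on the table between the racks; origin at the centre of its underside.
- scraper: Bystander: scraper with a brown handle, 166 mm long, 25 mm high, lying on the table in front of and between the racks; origin at its middle, underside.

How it is judged:
By the outcome, as a careful person would: the job done as asked, in the order asked, and still so for the second after the job is handed in, with the robot touching nothing.
It also fails if it takes over 67 s, if anything falls off the work surface, if the arm or the gripper's body presses on something with over 40 N, if the wrist force passes 120 N, or if a joint passes its speed limit or range.

## Working session

There is one attempt and no reset: what is moved stays moved. The work goes in short steps, Python scripts to look and compute and a tool call to move; the robot and the scene stay as the last step left them, time stands still between calls to the robot, and variables do not carry over. Pictures are saved under pics/ and viewed, at most 10 in all, crops included, and the job is handed in when it is done.

Besides the shell and the picture viewer there is one more tool, called after "Emit:" as name(argument=value, ...), one argument or row to a line, values as JSON. jog_arm: Moves the arm, as the interface text tells. Its arguments: {"type":"object","properties":{"moves":{"type":"array","items":{"type":"array","items":{"type":"array","items":{"type":"number"}}}},"force":{"type":"number"}},"required":["moves"]}

```bash
mkdir -p pics; ls; cat > h.py <<'E'
import numpy as np, cv2
from workcell import *
def ray(p,uv):
    K,R,t=map(np.array,(p["camera_matrix"],p["R"],p["t"]))
    o=-R.T@t; d=R.T@np.linalg.solve(K,[uv[0],uv[1],1.]); return o,d/np.linalg.norm(d)
def tri(p,u,q,v):
    A=np.zeros((3,3));b=np.zeros(3);rs=[ray(p,u),ray(q,v)]
    for o,d in rs:
        M=np.eye(3)-np.outer(d,d);A+=M;b+=M@o
    X=np.linalg.solve(A,b)
    return X,[float(np.linalg.norm((np.eye(3)-np.outer(d,d))@(X-o))) for o,d in rs]
def onz(p,u,z):
    o,d=ray(p,u);return o+d*(z-o[2])/d[2]
def proj(p,X):
    c=np.array(p["R"])@X+np.array(p["t"]);c=np.array(p["camera_matrix"])@c;return c[:2]/c[2]
E
python3 - <<'E'
from h import *
s=read_camera("side");t=read_camera("top")
cv2.imwrite("pics/s0.png",s["pixels"]);cv2.imwrite("pics/t0.png",t["pixels"])
np.set_printoptions(precision=4,suppress=True)
for p in(s,t):print(ray(p,[320,200]))
for n in["caddy_grip","caddy_hooks","rack_a","rack_b","rack_b_bar","ink_bottle","wax_tin","jar","print_block","scraper"]:
    for k,p in(("s",s),("t",t)):
        print(n,k,[(np.round(r["uv"],1).tolist(),round(float(r["score"]),2)) for r in pinpoint(p,n)])
print(get_obs())
E
```

```text
pics
(array([-0.3784,  0.5098,  0.8779]), array([ 0.6967, -0.4116, -0.5876]))
(array([0.2358, 0.0081, 1.4351]), array([ 0.2   , -0.0025, -0.9798]))
caddy_grip s [([236.5, 190.9], 0.66)]
caddy_grip t [([235.9, 189.3], 0.95), ([379.1, 195.5], 0.31)]
caddy_hooks s [([240.4, 207.3], 0.91)]
caddy_hooks t [([241.2, 192.6], 0.79), ([239.6, 188.3], 0.58), ([238.4, 201.1], 0.26)]
rack_a s [([245.5, 256.0], 0.82), ([367.1, 212.1], 0.6)]
rack_a t [([247.7, 206.4], 0.85), ([381.6, 194.8], 0.64)]
rack_b s [([245.5, 256.0], 0.82), ([367.1, 212.1], 0.6)]
rack_b t [([247.7, 206.4], 0.85), ([381.6, 194.8], 0.64)]
rack_b_bar s [([373.6, 164.7], 0.77)]
rack_b_bar t [([392.9, 182.9], 0.7)]
ink_bottle s []
ink_bottle t [([234.2, 202.9], 0.58), ([391.7, 181.9], 0.25)]
wax_tin s [([254.9, 239.7], 0.53), ([374.1, 166.2], 0.31)]
wax_tin t [([263.3, 198.7], 0.69)]
jar s [([300.7, 223.3], 0.73), ([345.0, 262.0], 0.67)]
jar t [([318.8, 187.8], 0.61), ([235.0, 201.2], 0.37)]
print_block s [([320.2, 241.4], 0.98)]
print_block t [([320.6, 213.1], 0.77)]
scraper s [([343.0, 263.6], 0.71)]
scraper t [([332.5, 247.0], 0.69)]
{'time': 1.1, 'joint_pos': array([-0.9689,  0.3586,  0.0119,  0.    , -1.2241, -0.2881]), 'qvel': array([-0.0013, -0.0017, -0.0013, -0.0014, -0.0006,  0.0008]), 'joint_efforts': array([ -0.0001, -58.3   ,  29.3668,   6.9421,  -0.0008,   0.    ]), 'ee_pos': array([ 0.2083, -0.642 ,  0.2313]), 'tool_rot': array([ 0.    , -0.1562,  0.9877, -0.    ]), 'force': array([ 0.3605, -0.3462, -0.3411]), 'ft_torque': array([0.0039, 0.0057, 0.0109]), 'finger_force': 0.0, 'grip_width': 1.0011137022817092}
```

```bash
python3 - <<'E'
import cv2,numpy as np
s=cv2.imread("pics/s0.png");t=cv2.imread("pics/t0.png")
a=cv2.resize(s[110:310,160:480],(800,500),interpolation=3);cv2.imwrite("pics/s0c.png",a)
a=cv2.resize(t[110:290,170:450],(800,514),interpolation=3);cv2.imwrite("pics/t0c.png",a)
E
```

```text
(no output)
```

View pics/s0c.png

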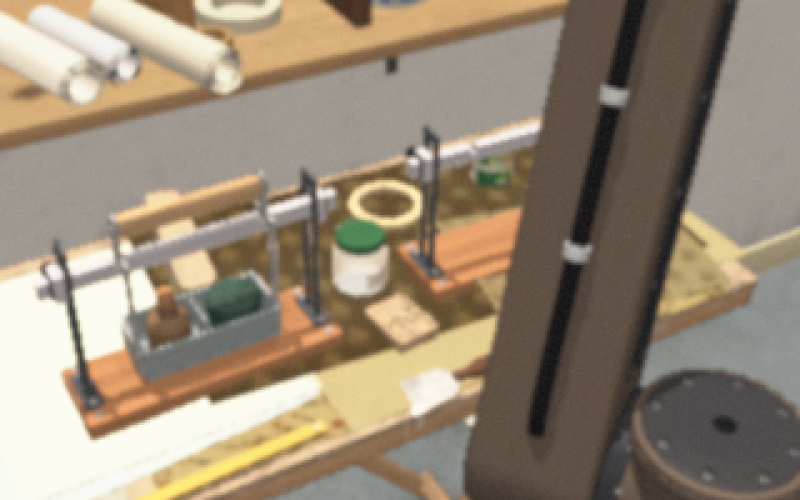

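View pics/t0c.png

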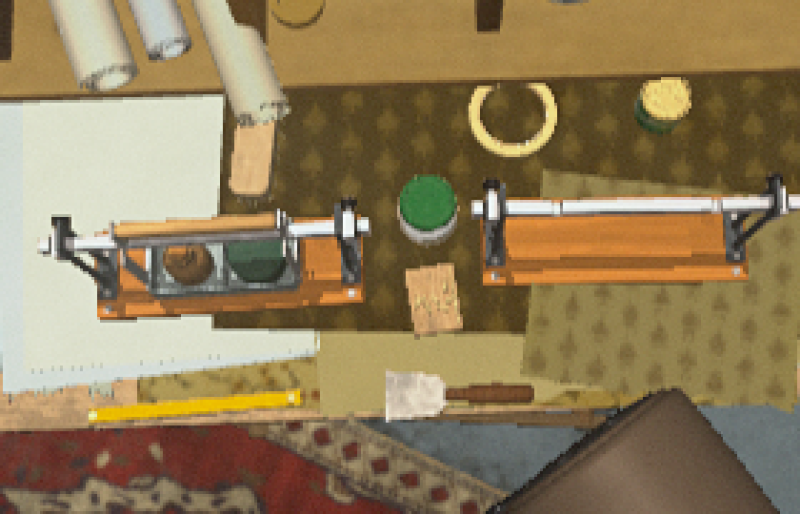

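The side view shows rack A with the caddy (handle at crop 190,205) and rack B half behind the arm. The top view shows the handle at crop (200,228), with rack B's notches as dark marks at about (558,208) and (717,205).

```bash
python3 - <<'E'
from h import *
np.set_printoptions(precision=4,suppress=True)
s=read_camera("side");t=read_camera("top")
for n in["caddy_grip","caddy_hooks","rack_b_bar","jar"]:
    a,b=pinpoint(s,n),pinpoint(t,n)
    if a and b: print(n,*tri(s,a[0]["uv"],t,b[0]["uv"]), "t@z", onz(t,b[0]["uv"],{"caddy_grip":.23,"caddy_hooks":.185,"rack_b_bar":.185,"jar":0}[n]))
a,b=pinpoint(s,"rack_a"),pinpoint(t,"rack_a")
for r in b:print("rack t@0",r["uv"],onz(t,r["uv"],0))
for r in a:print("rack s@0",r["uv"],onz(s,r["uv"],0))
# points by eye from top crop (scale 2.857)
f=lambda x,y:np.array([170+x/2.857,110+y/2.857])
for nm,u,z in[("hand L",f(115,229),.23+.013),("hand R",f(282,220),.243),("barB L",f(478,208),.194),("notchL",f(558,208),.19),("notchR",f(717,205),.19),
 ("barA L",f(40,245),.194),("barA R",f(368,226),.194),("A base nearL",f(100,318),.034),("A nearR",f(364,301),.034),("B nearL",f(484,285),.034),("B nearR",f(746,278),.034),("scrL",f(388,395),.01),("scrR",f(533,393),.02)]:
    print(nm,onz(t,u,z))
K=np.array(t["camera_matrix"]);print(K[0,0])
im=t["pixels"]
A=cv2.resize(im[165:205,215:300],(800,376),interpolation=2)
B=cv2.resize(im[160:195,330:460],(800,215),interpolation=2)
cv2.imwrite("pics/ab.png",np.vstack([A,B]))
E
```

```text
caddy_grip [0.5105 0.2236 0.2427] [0.0015657336981891449, 0.0015657336981891137] t@z [0.5143 0.2273 0.23  ]
rack_b_bar [ 0.5258 -0.1982  0.1902] [0.00269669566832341, 0.0026966956683233427] t@z [ 0.5287 -0.197   0.185 ]
jar [0.5665 0.009  0.0249] [0.0005886844048400626, 0.0005886844048399624] t@z [0.5727 0.0095 0.    ]
rack t@0 [383.3, 197.2] [ 0.5307 -0.2038  0.    ]
rack t@0 [248.2, 207.7] [0.5115 0.2396 0.    ]
rack t@0 [389.3, 182.0] [ 0.5813 -0.227   0.    ]
rack s@0 [244.2, 257.9] [0.5193 0.2243 0.    ]
rack s@0 [364.1, 212.7] [ 0.5342 -0.1978  0.    ]
hand L [0.5173 0.3039 0.243 ]
hand R [0.5205 0.1443 0.243 ]
barB L [ 0.5375 -0.0463  0.194 ]
notchL [ 0.5356 -0.1268  0.19  ]
notchR [ 0.5331 -0.2869  0.19  ]
barA L [0.5152 0.3902 0.194 ]
barA R [0.523  0.0642 0.194 ]
A base nearL [0.4661 0.3707 0.034 ]
A nearR [0.4746 0.078  0.034 ]
B nearL [ 0.4879 -0.0562  0.034 ]
B nearR [ 0.4853 -0.3494  0.034 ]
scrL [0.3717 0.0551 0.01  ]
scrR [ 0.3671 -0.1057  0.02  ]
446.55973121947284
```

View pics/ab.png

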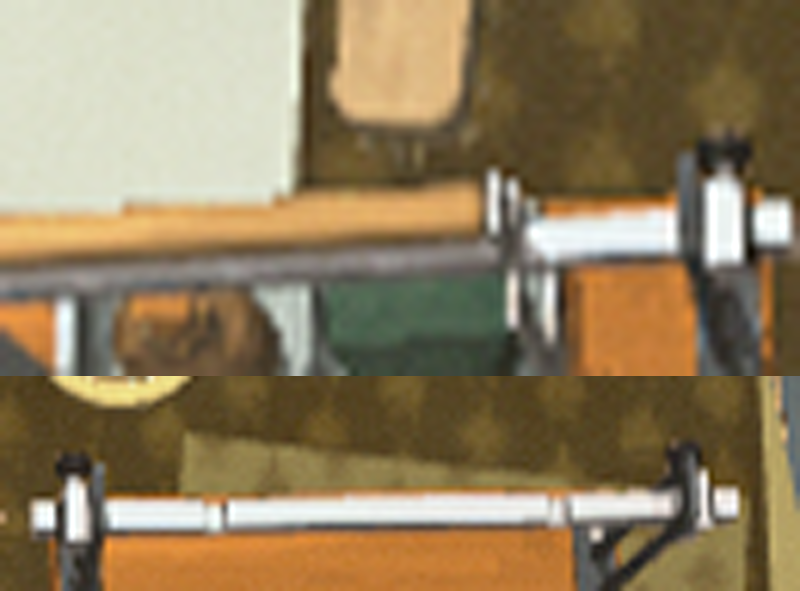

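The crops show rack B's notches clearly, at about u=365.1 and u=420.5, v≈182, and the handle ends near u=210.5 and 266.5. I'll fit the edges for yaw and x.

```bash
cat >> h.py <<'E'
def edge(p,c0,c1,v0,v1,half=5,sign=0):
    g=cv2.GaussianBlur(p["pixels"],(3,3),0).astype(float)
    dy=g[2:]-g[:-2]; dy=np.vstack([dy[:1],dy,dy[-1:]]) 
    out=[]
    for c in range(c0,c1):
        m=v0+(v1-v0)*(c-c0)/(c1-c0); r=np.arange(int(m)-half,int(m)+half+1)
        d=dy[r,c].sum(1)*(sign or 1); w=np.abs(d) if not sign else np.clip(d,0,None)
        k=int(w.argmax()); k0=max(k-1,0); ww=w[k0:k+2]; out.append((c,(r[k0:k+2]*ww).sum()/ww.sum()))
    out=np.array(out)
    for _ in range(4):
        f=np.polyfit(out[:,0],out[:,1],1);e=np.abs(np.polyval(f,out[:,0])-out[:,1]);out=out[e<max(.3,2*e.std())]
    return f,len(out)
def eline(p,c0,c1,v0,v1,z,**k):
    f,n=edge(p,c0,c1,v0,v1,**k)
    a,b=[onz(p,[c,np.polyval(f,c)],z) for c in(c0,c1)]
    return np.round(a,4),np.round(b,4),"yaw",round(float(np.arctan2(-(a-b)[0],(a-b)[1])),4),n
E
python3 - <<'E'
from h import *
t=read_camera("top")
print("B bar far",eline(t,368,418,181,180,.194,half=3,sign=1))
print("B bar near lower",eline(t,368,418,184,183,.174,half=3,sign=-1))
print("B base near",eline(t,341,430,209.5,207,.034,half=4,sign=-1))
print("A base near",eline(t,207,296,221,215,.034,half=4,sign=-1))
print("A handle far",eline(t,226,246,188,187,.243,half=3,sign=1),eline(t,212,264,188.5,184.5,.243,half=3))
print("A handle near",eline(t,212,264,192.5,189.5,.243,half=2,sign=-1))
for c in(210.5,266.5):print(onz(t,[c,188],.243))
for c in(365.1,420.5):print(onz(t,[c,182],.19))
E
```

```text
B bar far (array([ 0.545 , -0.1347,  0.194 ]), array([ 0.5411, -0.2782,  0.194 ]), 'yaw', -0.0272, 42)
B bar near lower (array([ 0.5381, -0.1363,  0.174 ]), array([ 0.5335, -0.2818,  0.174 ]), 'yaw', -0.0316, 44)
B base near (array([ 0.4913, -0.0614,  0.034 ]), array([ 0.4874, -0.346 ,  0.034 ]), 'yaw', -0.0135, 48)h.py:23: RuntimeWarning: invalid value encountered in scalar divide
  k=int(w.argmax()); k0=max(k-1,0); ww=w[k0:k+2]; out.append((c,(r[k0:k+2]*ww).sum()/ww.sum()))
Traceback (most recent call last):
  File "h.py", line 29, in eline
    f,n=edge(p,c0,c1,v0,v1,**k)
        ~~~~^^^^^^^^^^^^^^^^^^^
  File "h.py", line 26, in edge
    f=np.polyfit(out[:,0],out[:,1],1);e=np.abs(np.polyval(f,out[:,0])-out[:,1]);out=out[e<max(.3,2*e.std())]
TypeError: expected non-empty vector for x
```

```bash
python3 - <<'E'
from h import *
t=read_camera("top");im=t["pixels"].astype(float)
def run(mask,c0,c1,r0,r1):
    m=mask[r0:r1,c0:c1];C=[];U=[];L=[]
    for j in range(m.shape[1]):
        k=np.flatnonzero(m[:,j])
        if len(k)>1:C.append(c0+j);U.append(r0+k[0]-.5);L.append(r0+k[-1]+.5)
    return map(np.array,(C,U,L))
def line(C,V,z,nm):
    for _ in range(5):
        f=np.polyfit(C,V,1);e=abs(np.polyval(f,C)-V);k=e<max(.6,2*e.std());C,V=C[k],V[k]
    a,b=[onz(t,[c,np.polyval(f,c)],z) for c in(C[0],C[-1])]
    print(nm,a.round(4),b.round(4),"yaw",round(float(np.arctan2(-(a-b)[0],(a-b)[1])),4),len(C),e.std().round(2))
b,g,r=im[...,0],im[...,1],im[...,2]
white=(im.min(2)>150);orange=(r>150)&(b<80)&(r-g>60);wood=(r-b>55)&(r>150)&(g>110)
for nm,m,c0,c1,r0,r1,zu,zl in[("Bbar",white,368,418,175,190,.194,.174),("Bbarall",white,348,440,175,190,.194,.174),("Bbase",orange,345,425,180,214,.034,.034),("Abase",orange,212,290,180,226,.034,.034),("Ahandle",wood,228,264,178,197,.243,.217)]:
    C,U,L=run(m,c0,c1,r0,r1)
    if len(C)>5:
        line(C,U,zu,nm+" up");line(C,L,zl,nm+" low")
E
```

```text
Bbar up [ 0.5433 -0.1346  0.194 ] [ 0.5423 -0.2754  0.194 ] yaw -0.0067 48 0.15
Bbar low [ 0.5369 -0.142   0.174 ] [ 0.5321 -0.2787  0.174 ] yaw -0.0356 48 0.0
Bbarall up [ 0.5454 -0.0773  0.194 ] [ 0.5404 -0.3357  0.194 ] yaw -0.0191 81 0.14
Bbarall low [ 0.5362 -0.078   0.174 ] [ 0.5326 -0.3401  0.174 ] yaw -0.0137 87 0.15
Bbase up [ 0.5664 -0.0841  0.034 ] [ 0.5584 -0.3068  0.034 ] yaw -0.0357 69 0.0
Bbase low [ 0.4896 -0.0933  0.034 ] [ 0.4855 -0.3266  0.034 ] yaw -0.0175 71 0.16
Abase up [0.5232 0.3495 0.034 ] [0.5475 0.1321 0.034 ] yaw 0.1114 5 0.3
Abase low [0.4691 0.3423 0.034 ] [0.475  0.1047 0.034 ] yaw 0.0251 31 0.17
Ahandle up [0.5248 0.2556 0.243 ] [0.5292 0.1598 0.243 ] yaw 0.0452 30 0.16
Ahandle low [0.5195 0.233  0.217 ] [0.521  0.1632 0.217 ] yaw 0.0205 26 0.14
```

Emit:
jog_arm(
  moves=[
    [[3,4,6,0.1,-1],[7,8,12,0.2,-1],[11,13,13,0.3,-1],[15,18,13,0.4,-1],[19,23,13,0.5,-1],[23,28,13,0.6,-1],[26,33,13,0.7,-1],[28,38,13,0.8,-1],[30,44,13,0.9,-1],[31,50,13,1.0,-1]],
  ],
  force=60,
)

```text
time: 3.05
ee_pos: [0.5145, -0.1601, 0.3612]
tool_rot: [-0.0, -0.612, 0.791, -0.0]
force: [1.8, -0.8, -0.5]
grip_width: 1.003
finger_force: 0.0
```

Emit:
jog_arm(
  moves=[
    [[0.2,6,0,0.1,-1],[0.2,12,0,0.2,-1],[0.2,18,0,0.283,-1],[0.2,24,0,0.283,-1],[0.2,30,0,0.283,-1],[0.2,36.7,0,0.283,-1],[0.2,36.7,0,0.283,-1],[0.2,36.7,-3,0.283,-1],[0.2,36.7,-6,0.283,-1],[0.2,36.7,-6,0.283,-1]],
  ],
)

```text
time: 4.3
ee_pos: [0.5149, 0.2037, 0.2995]
tool_rot: [0.002, 0.716, -0.698, -0.0]
force: [0.3, 0.6, 1.1]
grip_width: 0.999
finger_force: 0.0
```

```bash
python3 - <<'E'
from h import *
np.set_printoptions(precision=4,suppress=True)
o=get_obs();print(o["time"],o["ee_pos"],o["tool_rot"],o["force"])
s=read_camera("side");t=read_camera("top")
a=cv2.resize(s["pixels"][130:280,170:340],(480,423));b=cv2.resize(t["pixels"][150:250,190:300],(320,291))
c=np.zeros((423,800,3),np.uint8);c[:,:480]=a;c[:291,480:]=b;cv2.imwrite("pics/g1.png",c)
E
```

```text
4.3 [0.5149 0.2037 0.2995] [ 0.002   0.716  -0.6981 -0.0004] [0.3146 0.6278 1.1466]
```

View pics/g1.png

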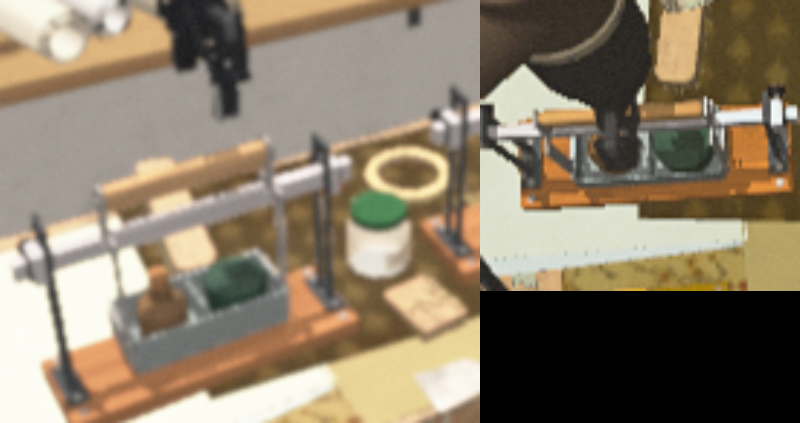

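The gripper hangs over the handle with the fingers straddling it. I'll let it settle, then go down part way.

Emit:
jog_arm(
  moves=[
    [[0,0,0,0,-1],[0,0,0,0,-1],[0,0,-1,0,-1],[0,0,-2,0,-1],[0,0,-2,0,-1],[0,0,-2,0,-1],[0,0,-2,0,-1],[0,0,-2,0,-1],[0,0,-2,0,-1],[0,0,-2,0,-1]],
  ],
)

```text
time: 5.65
ee_pos: [0.5159, 0.205, 0.2813]
tool_rot: [-0.0, 0.716, -0.698, -0.0]
force: [-0.9, 0.1, 0.8]
grip_width: 0.998
finger_force: 0.0
```

```bash
python3 - <<'E'
from h import *
np.set_printoptions(precision=4,suppress=True)
o=get_obs();print(o["time"],o["ee_pos"],o["tool_rot"],o["force"])
s=read_camera("side")
r=pinpoint(s,"caddy_grip")
if r:
  print(r[0], "pred at .52,.225,.23", proj(s,np.array([.52,.225,.23])), proj(s,np.array([.52,.235,.23])),"ee",proj(s,o["ee_pos"]))
E
```

```text
5.65 [0.5159 0.205  0.2813] [-0.      0.7163 -0.6978 -0.    ] [-0.8969  0.1129  0.7911]
{'uv': [234.8, 190.0], 'score': 0.75} pred at .52,.225,.23 [237.012  191.5612] [233.2764 192.6094] ee [243.4805 173.3545]
```

Emit:
jog_arm(
  moves=[
    [[0.4,2.1,0,0,-1],[0.4,2.1,0,0,-1],[0.4,2.1,-2,0,-1],[0.4,2.1,-4,0,-1],[0.4,2.1,-5.5,0,-1],[0.4,2.1,-7,0,-1],[0.4,2.1,-7,0,-1],[0.4,2.1,-7,0,-1],[0.4,2.1,-7,0,-1],[0.4,2.1,-7,0,-1]],
  ],
)

```text
time: 7.0
ee_pos: [0.5201, 0.2261, 0.2118]
tool_rot: [-0.0, 0.716, -0.698, 0.0]
force: [0.5, 0.2, -0.8]
grip_width: 1.0
finger_force: 0.0
```

Emit:
jog_arm(
  moves=[
    [[0,0,0,0,0.3],[0,0,0,0,0.6],[0,0,0,0,1],[0,0,0,0,1],[0,0,0,0,1],[0,0,0,0,1],[0,0,0,0,1],[0,0,0,0,1],[0,0,0,0,1],[0,0,0,0,1]],
  ],
  force=70,
)

```text
time: 8.25
ee_pos: [0.5201, 0.226, 0.2115]
tool_rot: [-0.0, 0.716, -0.698, 0.0]
force: [1.7, -0.7, 3.3]
grip_width: 0.152
finger_force: 68.8
```

Emit:
jog_arm(
  moves=[
    [[0,0,0.3,0,1],[0,0,0.6,0,1],[0,0,1.0,0,1],[0,0,1.4,0,1],[0,0,1.8,0,1],[0,0,2.2,0,1],[0,0,2.5,0,1],[0,0,2.7,0,1],[0,0,2.7,0,1],[0,0,2.7,0,1]],
  ],
)

```text
time: 9.5
ee_pos: [0.5198, 0.2259, 0.2381]
tool_rot: [0.0, 0.716, -0.698, -0.0]
force: [0.4, 0.0, -4.3]
grip_width: 0.154
finger_force: 68.1
```

```bash
python3 - <<'E'
from h import *
np.set_printoptions(precision=4,suppress=True)
o=get_obs();print(o["time"],o["ee_pos"],o["force"],o["ft_torque"],o["grip_width"])
s=read_camera("side")
cv2.imwrite("pics/l1.png",cv2.resize(s["pixels"][140:270,170:320],(750,600-1),interpolation=2))
E
```

```text
9.5 [0.5198 0.2259 0.2381] [ 0.3594  0.0199 -4.3236] [ 0.0121 -0.0409 -0.0541] 0.15440794675564057
```

View pics/l1.png

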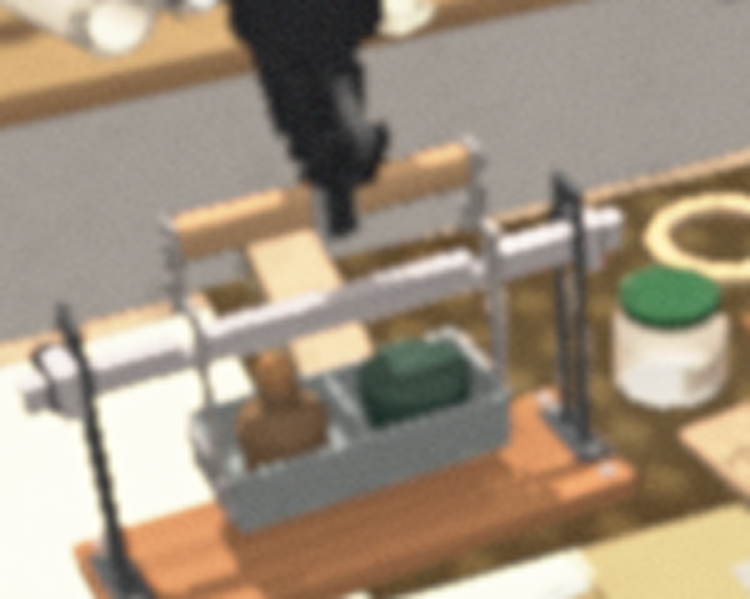

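The caddy hangs free and level, with the bottle and tin standing in it. I'll back out along -x.

Emit:
jog_arm(
  moves=[
    [[-0.5,0,0,0,1],[-1.3,0,0,0,1],[-2.4,-0.1,0,0,1],[-3.6,-0.1,0,0,1],[-4.8,-0.1,0,0,1],[-6.0,-0.2,0,0,1],[-7.2,-0.2,0,0,1],[-8.2,-0.2,0,0,1],[-8.8,-0.2,0,0,1],[-9.0,-0.2,0,0,1]],
  ],
)

```text
time: 10.8
ee_pos: [0.4297, 0.224, 0.2384]
tool_rot: [-0.0, 0.716, -0.698, 0.0]
force: [0.1, 0.4, -3.9]
grip_width: 0.153
finger_force: 68.2
```

Emit:
jog_arm(
  moves=[
    [[0,-0.7,0.5,0,1],[0,-2,1,0,1],[0,-4,1.5,0,1],[0.3,-6.5,2,0,1],[0.6,-9,2,0,1],[1,-11.5,2,-0.01,1],[1,-14,2,-0.01,1],[1,-16.5,2,-0.02,1],[1,-19,2,-0.02,1],[1,-21.5,2,-0.03,1]],
  ],
)

```text
time: 12.05
ee_pos: [0.4394, 0.0069, 0.2587]
tool_rot: [0.0, -0.705, 0.709, -0.0]
force: [0.0, -0.5, -4.1]
grip_width: 0.154
finger_force: 68.3
```

Emit:
jog_arm(
  moves=[
    [[0,-2.5,0,0,1],[0,-5,0,-0.01,1],[0,-7.5,0,-0.01,1],[0,-10,0,-0.01,1],[0,-12.5,0,-0.013,1],[0,-15,0,-0.013,1],[0,-17.5,0,-0.013,1],[0,-19.5,0,-0.013,1],[0,-21,0,-0.013,1],[0,-21.5,0,-0.013,1]],
  ],
)

```text
time: 13.3
ee_pos: [0.4394, -0.2072, 0.2584]
tool_rot: [-0.0, -0.701, 0.714, 0.0]
force: [-0.7, -0.2, -4.2]
grip_width: 0.155
finger_force: 68.3
```

```bash
python3 - <<'E'
from h import *
np.set_printoptions(precision=4,suppress=True)
o=get_obs();print(o["time"],o["ee_pos"],o["tool_rot"],o["force"],o["ft_torque"],o["grip_width"])
t=read_camera("top");s=read_camera("side")
for n in("caddy_grip","caddy_hooks","rack_b_bar"):print(n,[(r["uv"],r["score"]) for r in pinpoint(t,n)])
print(proj(t,o["ee_pos"]+[0,0,.019]))
cv2.imwrite("pics/b1.png",cv2.resize(t["pixels"][150:240,330:460],(800,554),interpolation=2))
E
```

```text
13.3 [ 0.4394 -0.2072  0.2584] [-0.     -0.7005  0.7136  0.    ] [-0.6728 -0.2349 -4.1692] [-0.0347  0.0288  0.0165] 0.15527851206158233
caddy_grip [([400.0, 211.3], 0.56)]
caddy_hooks [([397.0, 213.3], 0.73)]
rack_b_bar []
[400.9346 209.3288]
```

View pics/b1.png

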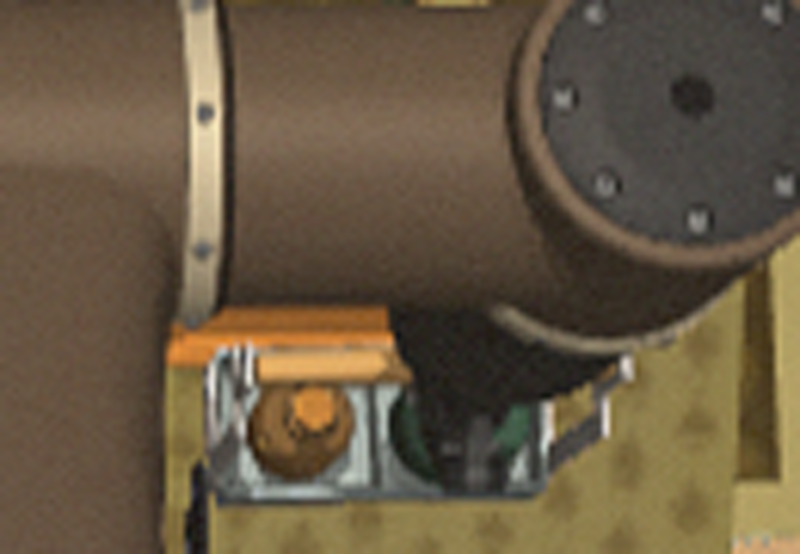

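The caddy now stands in front of rack B (handle +y end at crop 258,360), with the bottle and tin upright. I'll compute how far the caddy sits from the TCP along y.

```bash
python3 - <<'E'
from h import *
t=read_camera("top")
f=lambda x,y:[330+x/6.154,150+y/6.156]
e=onz(t,f(258,362),.290);print("handle centre",e-[0,.078,0])
l=onz(t,f(210,495),.137);r=onz(t,f(545,495),.137);print("tray",l,r,(l+r)/2)
for c in(365.1,420.5):print(onz(t,[c,181.5],.192))
E
```

```text
handle centre [ 0.44127831 -0.20728597  0.29      ]
tray [ 0.40542834 -0.12102068  0.137     ] [ 0.39966213 -0.28032445  0.137     ] [ 0.40254524 -0.20067257  0.137     ]
[ 0.53902966 -0.12619311  0.192     ]
[ 0.53336777 -0.28515554  0.192     ]
```

Emit:
jog_arm(
  moves=[
    [[0,0,-0.7,0,1],[0,0,-1.5,0,1],[0,0.1,-1.95,0,1],[1,0.1,-1.95,0,1],[2.2,0.2,-1.95,0,1],[3.4,0.2,-1.95,0,1],[4.6,0.2,-1.95,0,1],[5.6,0.2,-1.95,0,1],[6.4,0.2,-1.95,0,1],[6.8,0.2,-1.95,0,1]],
  ],
)

```text
time: 14.85
ee_pos: [0.5083, -0.2041, 0.2387]
tool_rot: [-0.0, -0.701, 0.713, 0.0]
force: [0.3, -0.1, -5.1]
grip_width: 0.149
finger_force: 68.4
```

Emit:
jog_arm(
  moves=[
    [[0.4,0,0,0,1],[0.9,0,0,0,1],[1.4,0,0,0,1],[1.9,0,0,0,1],[2.4,0,0,0,1],[2.8,0,0,0,1],[3.1,0,0,0,1],[3.1,0,0,0,1],[3.1,0,0,0,1],[3.1,0,0,0,1]],
  ],
)

```text
time: 16.1
ee_pos: [0.5388, -0.2041, 0.2388]
tool_rot: [0.0, -0.701, 0.713, -0.0]
force: [0.0, 0.3, -4.0]
grip_width: 0.152
finger_force: 68.4
```

```bash
python3 - <<'E'
from h import *
np.set_printoptions(precision=4,suppress=True)
o=get_obs();print(o["time"],o["ee_pos"],o["tool_rot"],o["force"],o["ft_torque"],o["grip_width"])
t=read_camera("top");s=read_camera("side")
a=cv2.resize(t["pixels"][160:225,340:440],(800,520),interpolation=2)
cv2.imwrite("pics/b2.png",a)
E
```

```text
16.1 [ 0.5388 -0.2041  0.2388] [ 0.     -0.7011  0.7131 -0.    ] [ 0.0235  0.3002 -4.004 ] [ 0.0247  0.0284 -0.0255] 0.1523538995040889
```

View pics/b2.png

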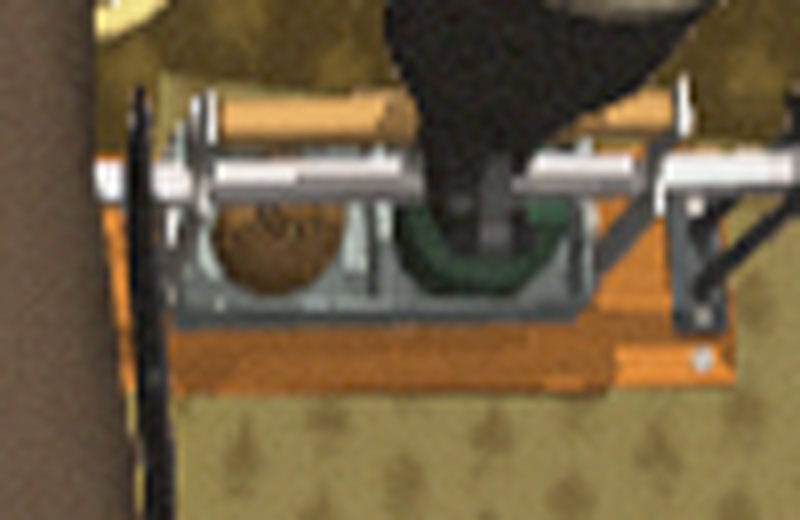

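The caddy's arms are over the bar: handle ends at crop (218,115) and (675,108), plates at about (208,112) and (684,105). Next I'll check the y offset from this view.

```bash
python3 - <<'E'
from h import *
t=read_camera("top")
f=lambda x,y:[340+x/8,160+y/8]
l=onz(t,f(218,116),.270);r=onz(t,f(675,108),.270);print(l,r,(l+r)/2,"yaw",np.arctan2(-(l-r)[0],(l-r)[1]))
E
```

```text
[ 0.53920989 -0.124655    0.27      ] [ 0.53651557 -0.27905376  0.27      ] [ 0.53786273 -0.20185438  0.27      ] yaw -0.017448646264595608
```

Emit:
jog_arm(
  moves=[
    [[0,0,-0.3,0,1],[0,0,-0.6,0,1],[0,0,-0.8,0,1],[0,0,-1.0,0,1],[0,0,-1.1,0,1],[0,0,-1.2,0,1],[0,0,-1.3,0,1],[0,0,-1.4,0,1],[0,0,-1.4,0,1],[0,0,-1.4,0,1]],
  ],
)

```text
time: 17.5
ee_pos: [0.5389, -0.2041, 0.2249]
tool_rot: [0.0, -0.701, 0.713, -0.0]
force: [0.3, -0.2, -4.8]
grip_width: 0.153
finger_force: 68.4
```

Emit:
jog_arm(
  moves=[
    [[0,-0.15,0,0,1],[0,-0.3,0,0,1],[0,-0.3,-0.1,0,1],[0,-0.3,-0.2,0,1],[0,-0.3,-0.3,0,1],[0,-0.3,-0.4,0,1],[0,-0.3,-0.45,0,1],[0,-0.3,-0.5,0,1],[0,-0.3,-0.5,0,1],[0,-0.3,-0.5,0,1]],
  ],
)

```text
time: 18.75
ee_pos: [0.5389, -0.2071, 0.2198]
tool_rot: [0.0, -0.701, 0.713, -0.0]
force: [0.4, 0.6, -3.9]
grip_width: 0.151
finger_force: 68.4
```

Emit:
jog_arm(
  moves=[
    [[0,0,-0.05,0,1],[0,0,-0.1,0,1],[0,0,-0.15,0,1],[0,0,-0.2,0,1],[0,0,-0.25,0,1],[0,0,-0.3,0,1],[0,0,-0.3,0,1],[0,0,-0.3,0,1],[0,0,-0.3,0,1],[0,0,-0.3,0,1]],
  ],
)

```text
time: 20.0
ee_pos: [0.5389, -0.2071, 0.2168]
tool_rot: [0.0, -0.701, 0.713, -0.0]
force: [-0.5, -0.6, -5.2]
grip_width: 0.157
finger_force: 68.4
```

Emit:
jog_arm(
  moves=[
    [[0,0,-0.05,0,1],[0,0,-0.1,0,1],[0,0,-0.15,0,1],[0,0,-0.2,0,1],[0,0,-0.2,0,1],[0,0,-0.2,0,1],[0,0,-0.2,0,1],[0,0,-0.2,0,1],[0,0,-0.2,0,1],[0,0,-0.2,0,1]],
  ],
)

```text
time: 21.25
ee_pos: [0.5389, -0.2071, 0.2148]
tool_rot: [-0.0, -0.701, 0.713, 0.0]
force: [-0.8, 0.0, -4.1]
grip_width: 0.156
finger_force: 68.4
```

Emit:
jog_arm(
  moves=[
    [[0,0,-0.05,0,1],[0,0,-0.1,0,1],[0,0,-0.15,0,1],[0,0,-0.2,0,1],[0,0,-0.2,0,1],[0,0,-0.2,0,1],[0,0,-0.2,0,1],[0,0,-0.2,0,1],[0,0,-0.2,0,1],[0,0,-0.2,0,1]],
  ],
)

```text
time: 22.5
ee_pos: [0.5389, -0.2071, 0.2128]
tool_rot: [0.0, -0.701, 0.713, -0.0]
force: [0.4, 0.2, -4.6]
grip_width: 0.152
finger_force: 68.4
```

Emit:
jog_arm(
  moves=[
    [[0,0,-0.05,0,1],[0,0,-0.1,0,1],[0,0,-0.15,0,1],[0,0,-0.2,0,1],[0,0,-0.2,0,1],[0,0,-0.2,0,1],[0,0,-0.2,0,1],[0,0,-0.2,0,1],[0,0,-0.2,0,1],[0,0,-0.2,0,1]],
  ],
)

```text
time: 23.75
ee_pos: [0.5389, -0.2071, 0.2108]
tool_rot: [0.0, -0.701, 0.713, -0.0]
force: [0.3, -0.4, -2.3]
grip_width: 0.156
finger_force: 68.6
```

Emit:
jog_arm(
  moves=[
    [[0,0,-0.03,0,1],[0,0,-0.06,0,1],[0,0,-0.09,0,1],[0,0,-0.1,0,1],[0,0,-0.1,0,1],[0,0,-0.1,0,1],[0,0,-0.1,0,1],[0,0,-0.1,0,1],[0,0,-0.1,0,1],[0,0,-0.1,0,1]],
  ],
)

```text
time: 25.0
ee_pos: [0.539, -0.2071, 0.2099]
tool_rot: [0.0, -0.701, 0.713, -0.0]
force: [-1.7, 1.5, 4.4]
grip_width: 0.155
finger_force: 69.6
```

```bash
python3 - <<'E'
from h import *
np.set_printoptions(precision=4,suppress=True)
o=get_obs();print(o["time"],o["ee_pos"],o["force"],o["ft_torque"],o["grip_width"])
t=read_camera("top");s=read_camera("side")
a=cv2.resize(t["pixels"][160:220,340:440],(800,480),interpolation=2)
cv2.imwrite("pics/b3.png",a)
E
```

```text
25.0 [ 0.539  -0.2071  0.2099] [-1.7069  1.4993  4.3811] [0.5625 0.8824 0.0228] 0.15486351781787086
```

View pics/b3.png

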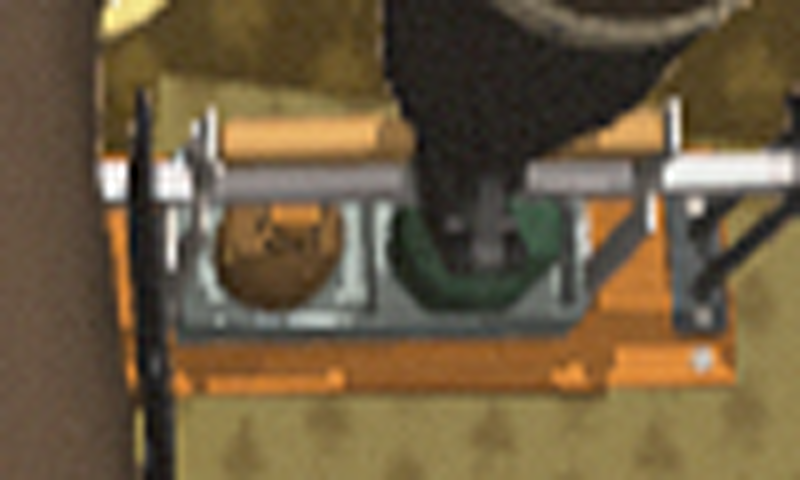

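Contact only came with the roof about 9 mm below where the bar's top edge would hold it. Both plates sit at the notch positions (crop 205 and 645), so they are home. I'll ease the push off and open the fingers.

Emit:
jog_arm(
  moves=[
    [[0,0,0.05,0,1],[0,0,0.08,0,1],[0,0,0.08,0,1],[0,0,0.08,0,0.7],[0,0,0.08,0,0.5],[0,0,0.08,0,0.2],[0,0,0.08,0,-0.2],[0,0,0.08,0,-0.6],[0,0,0.08,0,-1],[0,0,0.08,0,-1]],
  ],
  force=20,
)

```text
time: 26.35
ee_pos: [0.5389, -0.2071, 0.2106]
tool_rot: [0.0, -0.701, 0.713, -0.0]
force: [0.5, 0.1, 0.5]
grip_width: 1.0
finger_force: 0.0
```

Emit:
jog_arm(
  moves=[
    [[0,0,0,0,-1],[0,0,0,0,-1],[0,0,0,0,-1],[0,0,0.5,0,-1],[0,0,1.5,0,-1],[0,0,3,0,-1],[0,0,4.5,0,-1],[0,0,6,0,-1],[0,0,8,0,-1],[0,0,9,0,-1]],
  ],
)

```text
time: 27.6
ee_pos: [0.5393, -0.2072, 0.3024]
tool_rot: [0.001, -0.701, 0.713, -0.001]
force: [-0.3, 0.3, -0.2]
grip_width: 1.0
finger_force: 0.0
```

```bash
python3 - <<'E'
from h import *
np.set_printoptions(precision=4,suppress=True)
o=get_obs();print(o["time"],o["ee_pos"],o["force"],o["grip_width"])
t=read_camera("top");s=read_camera("side")
a=cv2.resize(t["pixels"][160:220,340:440],(480,288),interpolation=2)
b=cv2.resize(s["pixels"][130:230,300:430],(480,300),interpolation=2)
cv2.imwrite("pics/b4.png",np.vstack([a,b]))
for n in("caddy_hooks","caddy_grip"):
  u,v=pinpoint(s,n),pinpoint(t,n);print(n,[r["score"] for r in u],[(r["uv"],r["score"]) for r in v])
E
```

```text
27.6 [ 0.5393 -0.2072  0.3024] [-0.3258  0.2569 -0.2204] 1.0002234629886868
caddy_hooks [] [([393.4, 181.6], 0.56), ([400.3, 189.5], 0.2)]
caddy_grip [] [([392.6, 175.5], 0.83)]
```

View pics/b4.png

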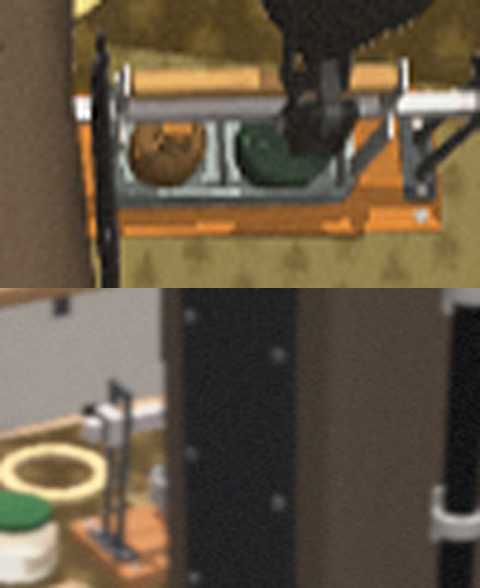

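The gripper is clear and the caddy hangs level on rack B's bar, bottle and tin upright (top-view crop 165,150 and 280,150). I'll rise a bit more and hand in.

Emit:
jog_arm(
  moves=[
    [[0,0,1,0,-1],[0,0,2,0,-1],[0,0,3,0,-1],[0,0,3,0,-1],[0,0,3,0,-1],[0,0,3,0,-1],[0,0,3,0,-1],[0,0,3,0,-1],[0,0,3,0,-1],[0,0,3,0,-1]],
  ],
)

```text
time: 29.15
ee_pos: [0.5389, -0.2071, 0.3306]
tool_rot: [-0.0, -0.701, 0.713, -0.0]
force: [0.0, -0.2, -0.1]
grip_width: 0.999
finger_force: 0.0
```

```bash
python3 -c "
from h import *
print(finish_job())"
```

```text
the job is handed in; nothing more can be done
None
```

The job is handed in at about 29 s: the caddy hangs on rack B, by its height (TCP reading) with both plates home in the notches (about 9 N peak push); bottle and tin stand in the tray, nothing on the table was touched to my knowledge, and no verdict came back.

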